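# Shim the rocking instrument case

### The job

The grey instrument case on the van's bench rocks because one foot, the one over the steel sole plate, is too short. Slide the flat metal shims, one by one and one on top of another, in between the sole plate and that foot until the case no longer rocks, then press gently on that foot's bolt head with the fingers for a moment to prove it and let go. Never shove or press the case hard, leave the shims lying flat and squarely under the foot, and do not disturb the other things on the bench.

Things in the scene. Friction and masses are not known exactly. Their poses are not given: they have to be found in the camera images.
- case: Grey instrument case, body 240 (own x) x 200 (own y), top 112 above the bench; origin on the bench under its middle, z up. Four feet on flat ears at own (+-100, +-165). The foot at (+100, -165) is too short: the case rocks on the diagonal (+100, +165) to (-100, -165). About 3 N down on the short foot tips it until that foot meets something; let go, it tips back level. It does not slide.
- foot (a point): Centre of the underside of the short foot, axes as the case's; 17.6 above the bench when the case is level. Sole 18 across, flaring at 45 degrees to 29 across. The shims' way in is from case -y (no part of the case beyond 22 from the foot's axis there). The ear above has its top 36 above the bench.
- pad (a point): Point on the bench under the middle of the loose steel sole plate below the short foot: 35 farther out (case -y) than the foot. Plate 90 (case x) x 130 (case y); 5 or 11 thick, not told which, so the gap under the foot takes two shims or one, with 0.6 play. A plate of the other thickness lies spare on the case's other side.
- bolt_top (a point): Centre of the top of the round steel bolt head, 26 across and 10 high, straight above the short foot, 46 above the bench: the place to press to test for rocking. The case's body starts 65 away toward case +y.
- shim1_mid (a point): Centre of a loose flat metal shim, 110 (own x) x 32 (own y) x 6 thick, 57 g or so; all three are alike. Lies flat on the bench at the start, its middle 3 up; long way along own x, either end may go first. All three may not be needed.
- shim2_mid (a point): Centre of a loose flat metal shim, 110 (own x) x 32 (own y) x 6 thick, 57 g or so; all three are alike. Lies flat on the bench at the start, its middle 3 up; long way along own x, either end may go first. All three may not be needed.
- shim3_mid (a point): Centre of a loose flat metal shim, 110 (own x) x 32 (own y) x 6 thick, 57 g or so; all three are alike. Lies flat on the bench at the start, its middle 3 up; long way along own x, either end may go first. All three may not be needed.
- shim1: The same shim, origin in the middle of its underside (3 below its centre), x along its length, z up.
- shim2: The same shim, origin in the middle of its underside (3 below its centre), x along its length, z up.
- shim3: The same shim, origin in the middle of its underside (3 below its centre), x along its length, z up.
- screwdriver: Bystander: screwdriver lying on the bench, 170 long, origin in the middle of its underside . Not to be disturbed.
- jar: Bystander: closed jar, 52 across, 60 high, origin in the middle of its underside . Not to be disturbed.
- card: Bystander: circuit card lying flat, 100 x 70, origin in the middle of its underside . Not to be disturbed.
- tape: Bystander: roll of tape, 90 across, 25 high, origin in the middle of its underside . Not to be disturbed.
- carton: Bystander: small cardboard carton, 80 x 120 x 70, origin in the middle of its underside . Not to be disturbed.
- wrench: Bystander: wrench lying on the bench, 160 long, origin in the middle of its underside . Not to be disturbed.
Mind the look-alikes: they are no part of the job. What is shaped like the shim2 but black is not meant. What is shaped like the shim3 but black is not meant.

How it is judged:
On the way, in this order (a step that is already met when the one before it is completed fails the run):
1. a first shim lies between the sole plate and the short foot (((x of foot in the frame of shim1 between -0.045 and 0.045 m and y of foot in the frame of shim1 between -0.011 and 0.011 m and z of foot in the frame of shim1 between 0.002 and 0.015 m and angle between shim1's own z axis and vertical below 0.05 rad) or (x of foot in the frame of shim2 between -0.045 and 0.045 m and y of foot in the frame of shim2 between -0.011 and 0.011 m and z of foot in the frame of shim2 between 0.002 and 0.015 m and angle between shim2's own z axis and vertical below 0.05 rad) or (x of foot in the frame of shim3 between -0.045 and 0.045 m and y of foot in the frame of shim3 between -0.011 and 0.011 m and z of foot in the frame of shim3 between 0.002 and 0.015 m and angle between shim3's own z axis and vertical below 0.05 rad))), for 0.2 s.
2. the fingers press on the bolt head over the short foot with more than 4 N and the case does not rock: it stays level within 0.013 rad, the foot down on a shim (contact force between the fingers and case above 4 N and horizontal distance between the grasp point and bolt_top below 0.03 m and angle between case's own z axis and vertical below 0.013 rad and ((x of foot in the frame of shim1 between -0.045 and 0.045 m and y of foot in the frame of shim1 between -0.011 and 0.011 m and z of foot in the frame of shim1 between 0.002 and 0.0076 m and angle between shim1's own z axis and vertical below 0.05 rad) or (x of foot in the frame of shim2 between -0.045 and 0.045 m and y of foot in the frame of shim2 between -0.011 and 0.011 m and z of foot in the frame of shim2 between 0.002 and 0.0076 m and angle between shim2's own z axis and vertical below 0.05 rad) or (x of foot in the frame of shim3 between -0.045 and 0.045 m and y of foot in the frame of shim3 between -0.011 and 0.011 m and z of foot in the frame of shim3 between 0.002 and 0.0076 m and angle between shim3's own z axis and vertical below 0.05 rad))), for 0.3 s.
At the end, for the whole second after the job is handed in: The topmost shim lies flat (within 0.05 rad) under the short foot with less than 1.6 mm of air between them, the foot's centre at least 10 mm in from the shim's ends and within 11 mm of its centre line; the case is level within 0.006 rad, and the shims are at rest (((x of foot in the frame of shim1 between -0.045 and 0.045 m and y of foot in the frame of shim1 between -0.011 and 0.011 m and z of foot in the frame of shim1 between 0.002 and 0.0076 m and angle between shim1's own z axis and vertical below 0.05 rad) or (x of foot in the frame of shim2 between -0.045 and 0.045 m and y of foot in the frame of shim2 between -0.011 and 0.011 m and z of foot in the frame of shim2 between 0.002 and 0.0076 m and angle between shim2's own z axis and vertical below 0.05 rad) or (x of foot in the frame of shim3 between -0.045 and 0.045 m and y of foot in the frame of shim3 between -0.011 and 0.011 m and z of foot in the frame of shim3 between 0.002 and 0.0076 m and angle between shim3's own z axis and vertical below 0.05 rad)) and angle between case's own z axis and vertical below 0.006 rad and linear speed of each of shim1, shim2, shim3 below 0.01 m/s); the robot touches nothing.
It fails at once if the fingers, the arm or a shim push or press on the case with more than 25 N (contact force between any of the fingers, the arm, shim1, shim2, shim3 and case above 25 N).
It fails at once if a bystander (any of those listed) is moved more than 30 mm (distance of any of screwdriver, jar, card, tape, carton, wrench from where it was at the start of the episode above 0.03 m).
It also fails if it takes over 72 s, if anything falls off the work surface, if the arm or the gripper's body presses on something with over 40 N, if the wrist force passes 120 N, or if a joint passes its speed limit or range.

### The arm

A 6-joint arm with a two-finger parallel gripper is mounted at the origin on the work surface. World frame = base frame: x ahead of the robot, y to its left, z up, the work surface at z = 0. Lengths are in m, angles in rad, forces in N, time in s.
With the tool pointing down it reaches from about 0.35 to 1 m from the base axis. Payload 7.1 kg.
Tool frame: the origin (TCP) lies at the very end of the fingers, on their centre line; the grasp point (between the pads) lies 19 mm behind it; z points along the fingers, y is the line along which they close (so a half turn about z gives the same grasp; the last joint's range is limited). The gripper opens to 85 mm and grips with 20 to 120 N. Pads are 22 mm wide; open, the fingers measure 114 mm over their backs; the gripper's body (76 mm by 85 mm) begins 54 mm behind the grasp point. The pads swing forward as they close: fully open they stand 13 mm farther back than shut.
Start: joints at [-1.21, 0.423, 1.63, -0, 1.089, -0.019], TCP at [0.232, -0.58, 0.231] pointing down, gripper open.
Joint ranges: [-3, 3], [-0.9, 2.11], [0.09, 2.58], [-1.31, 4.45], [0.11, 2.69], [-2.54, 2.54]. Speed limits (rad/s): [2.39, 2.39, 3.01, 3.14, 3.14, 3.14].

### API

Orientations are given as a unit quaternion [x, y, z, w].
In Python, from plant import sensors, snapshot, job gives the robot as it stands.
- The arm moves only by the shell command python3 -m crank 'ROWS' [FORCE]. ROWS is JSON, a list that holds one entry, the list of rows, each a list of 7 numbers: the shift along the tool's x, y, z in m, then the turn, a rotation vector about the tool's x, y, z in rad, then the closure, from 0 (fully open) to 1 (shut). In form: [[[dx, dy, dz, wx, wy, wz, gripper], ...]]. A call has 1 to 12 rows; each row is the pose to reach, as a shift and turn from the pose commanded when the call began, along the tool's axes at that moment; what a row does not reach only later rows make up. A row lasts 1/8 s, in which the tool goes at most 62.5 mm and 10.7 degrees, less where a joint would pass 70% of its speed; a pose out of reach is approached as far as the arm can. A call with a gripper value outside its range is refused whole. The fingers move at their own pace and stop on an object; FORCE is the grip in N (left out, the last holds). Time passes only in rows, so rows that repeat a pose let the fingers close. It gives the time, the measured TCP pose, the force, the opening and the grip force at its end, in the units of the state.
- sensors.get_state(): the state, without advancing time (a new reading comes with each control period).
- snapshot(name): name is "scene" or "top" or "wrist"; returns a dict with "pixels" (400x640x3 uint8, red, green, blue), "fx", "fy", "cx", "cy" (pixels), "rvec" (rotation vector, rad) and "tvec" (3), from world to camera coordinates, as OpenCV has them. Camera axes: x right, y down, z forward; pixel columns grow to the right and rows downward; lengths in m; the calibration is good to about 2 mm. A picture is of the moment at which its call begins. There is no depth.
- job.sign_off(): hands the job in; it is judged then, once.
The state is a dict: "time": time; "joints": joint angles; "joint_vel": joint speeds; "tau": joint torques, N m; "ee_pos": TCP position; "orientation": TCP orientation; "contact_force": force on the tool from outside, world axes, zero at the start; "torque": the same for the moment, N m; "grip_width": opening from 0.0 (shut) to 1.0 (fully open); "grasp_force": force on a finger pad.
Only numpy, scipy, OpenCV 4.12 (cv2) and the standard library are available. Lean on these libraries where they do the work, as an engineer would, in place of code of your own. Each camera call takes 0.05 s, during which the arm holds its last target. There are 200 camera calls.

## Working session

There is one attempt and no reset: what is moved stays moved. The work goes in short steps, Python scripts to look and compute and a shell command to move; the robot and the scene stay as the last step left them, time stands still between calls to the robot, and variables do not carry over. Pictures are saved under pics/ and viewed, at most 10 in all, crops included, and the job is handed in when it is done.

```bash
mkdir -p pics; cat > h.py <<'E'
import numpy as np, cv2
from plant import sensors, snapshot, job
def snap(n,f=None):
    s=snapshot(n); 
    if f: cv2.imwrite('pics/'+f,s['pixels'][:,:,::-1])
    return s
def cam(s):
    R=cv2.Rodrigues(np.array(s['rvec'],float))[0]; t=np.array(s['tvec'],float).ravel()
    return R,t
def ray(s,u,v,z):
    R,t=cam(s); d=R.T@np.array([(u-s['cx'])/s['fx'],(v-s['cy'])/s['fy'],1]); c=-R.T@t
    return c+d*(z-c[2])/d[2]
def proj(s,P):
    R,t=cam(s); q=R@np.array(P,float)+t
    return np.array([s['fx']*q[0]/q[2]+s['cx'],s['fy']*q[1]/q[2]+s['cy']])
E
python3 - <<'E'
from h import *
import pickle
a=snap('top');b=snap('scene')
pickle.dump((a,b),open('s0.pkl','wb'))
cv2.imwrite('pics/top0.png',a['pixels'][:,:,::-1]);cv2.imwrite('pics/scene0.png',b['pixels'][:,:,::-1])
for s in(a,b):
    R,t=cam(s);print(-R.T@t,R[2],s['fx'])
print(sensors.get_state())
E
```

```text
[ 0.39861251 -0.12793405  1.33987298] [ 0.12681035  0.00136413 -0.99192604] 503.8311794041398
[ 1.26091411 -0.90306491  0.83075689] [-0.54316913  0.59854022 -0.58882671] 442.05229981981233
{'time': 0.1, 'joints': array([-1.20997246e+00,  4.23786815e-01,  1.63060618e+00,  1.10659884e-05,
        1.08861431e+00, -1.89867919e-02]), 'joint_vel': array([-1.72017654e-03, -1.51469360e-03, -3.51959896e-03, -1.96362753e-04,
        1.23628631e-03, -8.40331213e-05]), 'tau': array([-1.08931858e-03, -5.58424795e+01, -2.82443404e+01, -1.30494254e-04,
        2.99073989e-03, -2.09951907e-05]), 'ee_pos': array([ 0.23157445, -0.5799812 ,  0.23061235]), 'orientation': array([ 9.82022350e-01,  1.88763356e-01, -1.15478162e-04, -6.97851444e-04]), 'contact_force': array([-0.19460017, -0.89708878,  0.07077567]), 'torque': array([-0.08463772, -0.0496819 ,  0.01267594]), 'grasp_force': 0.0, 'grip_width': 0.9936998998597294}
```

View pics/top0.png

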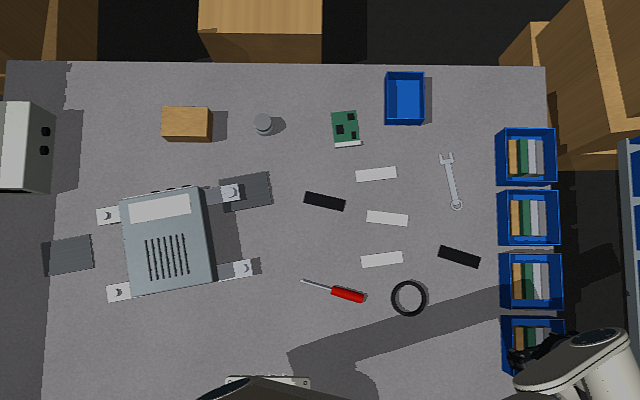

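View pics/scene0.png

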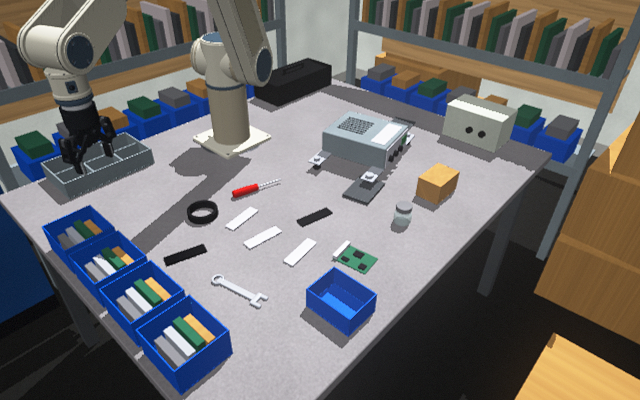

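The top view shows three light shims at (376,174), (387,218) and (381,259), and two black look-alikes at (324,201) and (459,257), which aren't wanted. The short foot is the bolt at (231,192), with its sole plate at (247,190). A spare plate lies at (68,254).

```bash
python3 - <<'E'
from h import *
import pickle
a,b=pickle.load(open('s0.pkl','rb'))
for n,s,roi in(('top',a,(340,150,430,280)),('scene',b,(210,195,330,275))):
    g=s['pixels'].astype(int); m=((g.min(2)>185)).astype(np.uint8)
    x0,y0,x1,y1=roi; mm=np.zeros_like(m); mm[y0:y1,x0:x1]=m[y0:y1,x0:x1]
    cs,_=cv2.findContours(mm,cv2.RETR_EXTERNAL,cv2.CHAIN_APPROX_NONE)
    for c in cs:
        if cv2.contourArea(c)<150: continue
        P=np.array([ray(s,u,v,.006)[:2] for u,v in c[:,0]],np.float32)
        r=cv2.minAreaRect(P*1000); print(n,c[:,0].mean(0),np.round(r[0],1),np.round(r[1],1),round(r[2],1))
A=a['pixels'][150:320,30:290,::-1];B=b['pixels'][100:220,290:430,::-1]
A=cv2.resize(A,None,fx=2.3,fy=2.3,interpolation=2);B=cv2.resize(a['pixels'][160:225,195:285,::-1],None,fx=6,fy=6,interpolation=2)
C=cv2.resize(b['pixels'][140:220,290:430,::-1],None,fx=5,fy=5,interpolation=2)
cv2.imwrite('pics/cropB.png',B)
o=np.zeros((600,800,3),np.uint8); o[:400,:700]=C; 
cv2.imwrite('pics/cropC.png',C)
E
```

```text
scene [273.86956522 231.45      ] [ 506.1 -280.7] [374.6 345.3] 43.1
```

View pics/cropB.png

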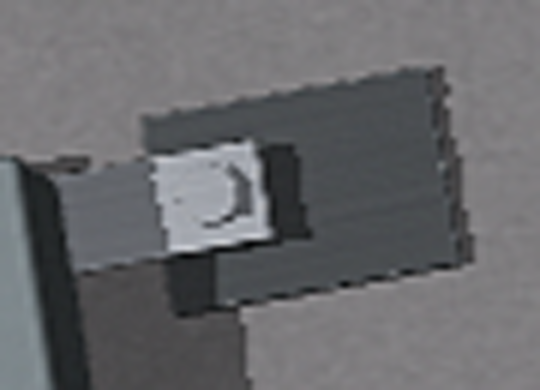

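View pics/cropC.png

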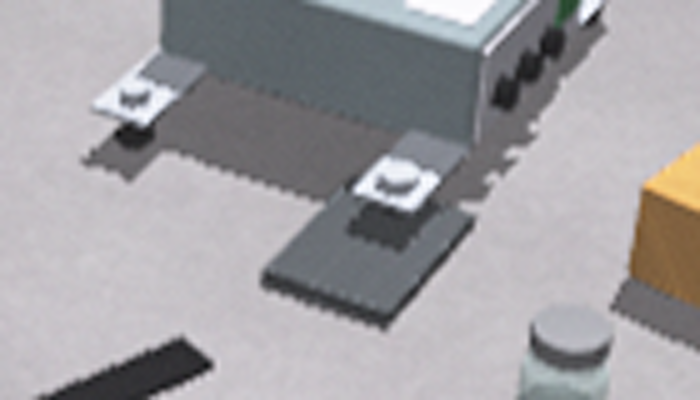

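```bash
cat >> h.py <<'E'
def tri(obs):
    A=[];B=[]
    for s,u,v in obs:
        R,t=cam(s);c=-R.T@t;d=R.T@np.array([(u-s['cx'])/s['fx'],(v-s['cy'])/s['fy'],1]);d/=np.linalg.norm(d)
        M=np.eye(3)-np.outer(d,d);A.append(M);B.append(M@c)
    return np.linalg.lstsq(np.vstack(A),np.hstack(B),rcond=None)[0]
E
python3 - <<'E'
from h import *
import pickle
a,b=pickle.load(open('s0.pkl','rb'))
print(a['pixels'][174,376],a['pixels'][218,387],a['pixels'][259,381],a['pixels'][230,430],b['pixels'][252,300],b['pixels'][230,285])
for n,s,roi in(('top',a,(340,160,430,275)),('scene',b,(210,200,328,268))):
    g=s['pixels'].astype(int); th=195 if n=='top' else 215
    m=((g.min(2)>(int(a['pixels'][230,430].min())+int(a['pixels'][174,376].min()))//2)).astype(np.uint8)
    x0,y0,x1,y1=roi; mm=np.zeros_like(m); mm[y0:y1,x0:x1]=m[y0:y1,x0:x1]
    cs,_=cv2.findContours(mm,cv2.RETR_EXTERNAL,cv2.CHAIN_APPROX_NONE)
    for c in cs:
        if cv2.contourArea(c)<120: continue
        P=np.array([ray(s,u,v,.006)[:2] for u,v in c[:,0]],np.float32)
        r=cv2.minAreaRect(P*1000); print(n,c[:,0].mean(0),np.round(r[0],1),np.round(r[1],1),round(r[2],1))
print('plate corners',tri([(a,268.7,171.3),(b,367.4,203)]),tri([(a,273.3,203.7),(b,343,194)]))
print('bolt',tri([(a,230.8,192.8),(b,369.6,174)]),ray(a,230.8,192.8,.046),ray(b,369.6,174,.046))
for z in(.005,.011):
  for u,v in((268.7,171.3),(273.3,203.7)): print(z,ray(a,u,v,z))
  for u,v in((367.4,203),(343,194)): print(z,ray(b,u,v,z))
# other ears (ear top bolts)
print('spare R-lower bolt',ray(a,244,268,.046))
E
```

```text
[174 175 177] [176 175 176] [176 176 176] [130 128 129] [251 251 253] [194 190 195]
top [381.05882353 258.89215686] [ 413.5 -289.8] [ 31.  109.1] 8.7
top [386.53921569 217.83333333] [ 522.2 -304.3] [108.9  31.4] 83.9
top [375.5  173.76] [ 640.9 -274.9] [ 31.2 109.1] 7.5
scene [273.70794393 231.31074766] [ 504.4 -283.5] [366.4 293.5] 43.1
plate corners [0.64423779 0.01291992 0.01330687] [ 0.55755274 -0.00099184  0.01222811]
bolt [0.58000973 0.10592584 0.04719942] [0.57877901 0.1048519  0.046     ] [0.57995819 0.10921303 0.046     ]
0.005 [0.6440935  0.01228248 0.005     ]
0.005 [ 0.5564805  -0.00216344  0.005     ]
0.005 [0.63923798 0.02421209 0.005     ]
0.005 [0.55289842 0.00924415 0.005     ]
0.011 [0.64299011 0.01165224 0.011     ]
0.011 [ 0.55577092 -0.00272875  0.011     ]
0.011 [0.64375511 0.01747444 0.011     ]
0.011 [0.5580429  0.00261525 0.011     ]
spare R-lower bolt [0.38599875 0.06463691 0.046     ]
```

Across the two views the plate top comes out at 11–13 mm, so this looks like the thick plate and one shim. I'll check that by touch. I'm starting with the far shim, since it has the clearest space around it.

```bash
cat >> h.py <<'E'
from scipy.spatial.transform import Rotation as Ro
def delta(x,y,z,phi):
    "tool-frame shift+turn from the measured pose to a tool-down pose with tool x at phi degrees"
    s=sensors.get_state(); R0=Ro.from_quat(s['orientation']); f=np.radians(phi)
    R1=Ro.from_matrix(np.array([[np.cos(f),np.sin(f),0],[np.sin(f),-np.cos(f),0],[0,0,-1]]))
    d=R0.inv().apply(np.array([x,y,z])-s['ee_pos']); w=(R0.inv()*R1).as_rotvec()
    print('shift',np.round(d,4),'turn',np.round(w,4),'F',np.round(s['contact_force'],2),'t',s['time'])
E
python3 - <<'E'
from h import *
import pickle
a,b=pickle.load(open('s0.pkl','rb'))
delta(.645,-.305,.15,97.5)
B=[ray(a,u,v,.046)[:2] for u,v in((108,215),(118,292),(244,268),(230.8,192.8))]
for i,j in((1,0),(2,3),(2,1),(3,0)): d=B[j]-B[i]; print(np.linalg.norm(d),np.degrees(np.arctan2(d[1],d[0])))
E
```

```text
shift [ 0.4859 -0.102   0.0808] turn [-1.2000e-03 -1.0000e-03 -1.3219e+00] F [-0.19 -0.9   0.07] t 0.1
0.198817819755357 11.031700425848777
0.19693012633033063 11.783223634340372
0.32320310353711523 101.40832052830149
0.3206132258505647 101.07098903900079
```

```bash
python3 -m crank '[[[0.06,-0.013,0,0,0,-0.16,0],[0.12,-0.025,0,0,0,-0.33,0],[0.18,-0.038,0,0,0,-0.5,0.2],[0.24,-0.05,0,0,0,-0.66,0.35],[0.3,-0.063,0.02,0,0,-0.83,0.35],[0.36,-0.076,0.04,0,0,-0.99,0.35],[0.42,-0.089,0.06,0,0,-1.15,0.35],[0.486,-0.102,0.081,0,0,-1.32,0.35],[0.486,-0.102,0.081,0,0,-1.322,0.35],[0.486,-0.102,0.081,0,0,-1.322,0.35]]]' 40
python3 - <<'E'
from h import *
s=snap('wrist','w1.png'); R,t=cam(s); print(-R.T@t,R[2],s['fx'])
delta(.645,-.305,.0015,97.5)
g=s['pixels'].astype(int); print(g[200,320])
import pickle; pickle.dump(s,open('w1.pkl','wb'))
E
```

```text
time: 1.35
ee_pos: [0.6451, -0.3049, 0.1494]
orientation: [0.659, 0.752, -0.0, -0.001]
contact_force: [0.1, -0.8, -0.1]
grip_width: 0.65
grasp_force: 0.0
[ 0.63628034 -0.2336869   0.29178152] [ 0.03471088 -0.2763974  -0.96041639] 331.844395636039
shift [0.0007 0.0008 0.1486] turn [-0.0011 -0.0002 -0.0009] F [-0.16 -0.51  0.66] t 1.4
[205 207 210]
```

View pics/w1.png

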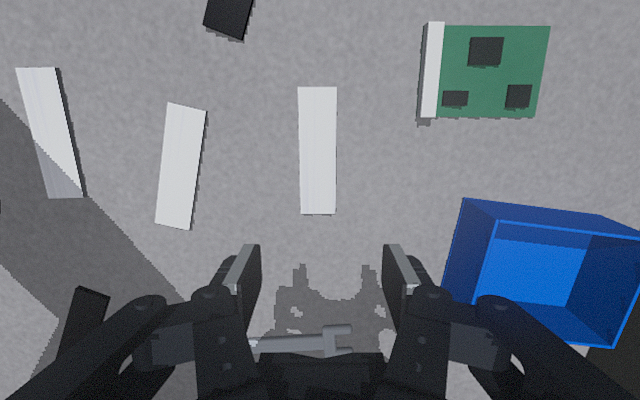

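The wrist view shows the target light shim spanning (297..337, 86..214). The other two light shims are at left (180,165) and (55,130). The card and the bin are clear of the fingers.

```bash
python3 - <<'E'
from h import *
import pickle
s=pickle.load(open('w1.pkl','rb'))
m=(s['pixels'].min(2)>185).astype(np.uint8); m[240:]=0; m[:,410:]=0
cs,_=cv2.findContours(m,cv2.RETR_EXTERNAL,cv2.CHAIN_APPROX_NONE)
for c in cs:
    if cv2.contourArea(c)<1500: continue
    P=np.array([ray(s,u,v,.006)[:2] for u,v in c[:,0]],np.float32)
    r=cv2.minAreaRect(P*1000); print(c[:,0].mean(0),np.round(r[0],1),np.round(r[1],1),round(r[2],1))
delta(.645,-.305,.0015,97.5)
E
```

```text
[178.94155844 165.26298701] [ 519.4 -306.3] [109.4  31.7] 83.9
[317.17701863 148.82608696] [ 638.  -276.4] [ 31.6 108.7] 7.6
[ 50.3277592  122.41137124] [ 410.4 -287.1] [ 31.7 100.7] 8.3
shift [0.0007 0.0008 0.1486] turn [-0.0011 -0.0002 -0.0009] F [-0.16 -0.51  0.66] t 1.4
```

```bash
python3 -m crank '[[[0,-0.0024,0.05,0,0,0,0.35],[0,-0.0024,0.1,0,0,0,0.35],[0,-0.0024,0.13,0,0,0,0.35],[0,-0.0024,0.1486,0,0,0,0.35],[0,-0.0024,0.1486,0,0,0,0.35],[0,-0.0024,0.1486,0,0,0,0.8],[0,-0.0024,0.1486,0,0,0,0.8],[0,-0.0024,0.1486,0,0,0,0.8],[0,-0.0024,0.1486,0,0,0,0.8],[0,-0.0024,0.1486,0,0,0,0.8]]]' 40
```

```text
time: 2.65
ee_pos: [0.644, -0.3067, 0.0039]
orientation: [0.659, 0.752, 0.0, 0.002]
contact_force: [-2.1, -1.6, 7.0]
grip_width: 0.346
grasp_force: 39.4
```

```bash
python3 -m crank '[[[0,0,0,0,0,0,0.8],[0,0,-0.02,0,0,0,0.8],[0,0,-0.07,0,0,0,0.8],[0,0,-0.1,0,0,0,0.8],[0,0,-0.1,0,0,0,0.8],[0,0,-0.1,0,0,0,0.8]]]' 40
python3 - <<'E'
from h import *
s=snap('wrist','w2.png')
E
```

```text
time: 3.4
ee_pos: [0.6426, -0.3055, 0.1018]
orientation: [0.659, 0.752, 0.0, -0.0]
contact_force: [0.1, 0.7, -1.4]
grip_width: 0.342
grasp_force: 39.6
```

View pics/w2.png

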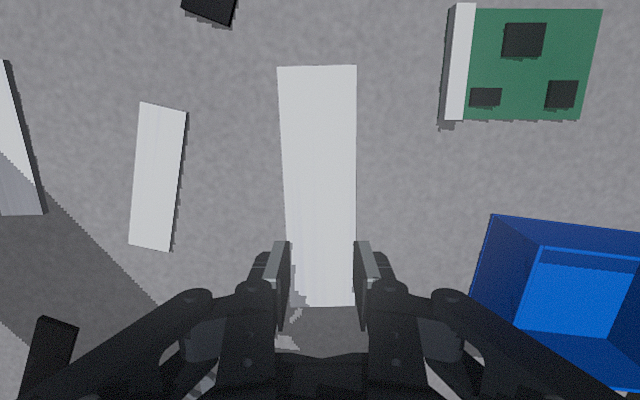

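The shim is held between the pads: its far edge is at row 65, columns 277..357, and its near end is at row 306. Next I'll compute its pose in the hand from those corners.

```bash
cat >> h.py <<'E'
def edges(s,cols,rows,r0,r1,th=150):
    "corners of a light shim: side lines over rows, end lines over cols; r0,r1 search rows of far/near end"
    g=s['pixels'].min(2).astype(float); cm=int(np.mean(cols))
    def cross(v,rev=False):
        # index (subpixel) where v first falls below th
        i=int(np.argmax(v<th)); return i-1+(v[i-1]-th)/(v[i-1]-v[i]+1e-9)
    L=[(r,cm-cross(g[r,cm::-1])) for r in rows]; Rr=[(r,cm+cross(g[r,cm:])) for r in rows]
    rm=int(np.mean(rows))
    T=[(c,rm-cross(g[rm::-1,c])) for c in cols]; B=[(c,rm+cross(g[rm:,c])) for c in cols]
    f=lambda p:np.polyfit(*np.array(p).T,1)
    l,r,t,b=f(L),f(Rr),f(T),f(B)
    def ix(side,end): # col=side(row), row=end(col)
        row=(end[0]*side[1]+end[1])/(1-end[0]*side[0]); return [np.polyval(side,row),row]
    return np.array([ix(l,t),ix(r,t),ix(r,b),ix(l,b)])
def shimpose(s,c):
    "pose in world of shim top face from far-left,far-right,near-right,near-left corners"
    K=np.array([[s['fx'],0,s['cx']],[0,s['fy'],s['cy']],[0,0,1]])
    o=np.array([[55,-16,0],[55,16,0],[-55,16,0],[-55,-16,0]])/1000.
    n,rv,tv,e=cv2.solvePnPGeneric(o,c,K,None,flags=cv2.SOLVEPNP_IPPE)
    R,t=cam(s)
    for r,T,er in zip(rv,tv,e):
        M=R.T@cv2.Rodrigues(r)[0]; print('centre',np.round(R.T@(T.ravel()-t),4),'xaxis',np.round(M[:,0],3),'yaxis',np.round(M[:,1],3),'err',er)
E
python3 - <<'E'
from h import *
s=snap('wrist')
c=edges(s,range(305,345,2),range(80,230,4),0,0); print(np.round(c,1)); shimpose(s,c)
st=sensors.get_state(); print(st['ee_pos'],Ro.from_quat(st['orientation']).as_matrix().round(3)[:,2])
E
```

```text
[[275.6  65.9]
 [356.9  63.2]
 [354.7 306.9]
 [288.8 304.6]]
centre [ 0.6375 -0.2751  0.1036] xaxis [-0.15   0.988  0.035] yaxis [0.986 0.147 0.074] err [0.35998215]
centre [ 0.6359 -0.2623  0.104 ] xaxis [-0.133  0.816 -0.562] yaxis [ 0.991  0.101 -0.088] err [6.23560804]
[ 0.6419711  -0.30530544  0.10042333] [-0.002  0.001 -1.   ]
```

```bash
python3 - <<'E'
from h import *
delta(.5976,.001,.10,101.3)
E
```

```text
shift [ 0.3095 -0.004   0.0008] turn [-0.0019 -0.0014 -0.0662] F [-0.26 -0.14 -0.91] t 3.5
```

```bash
python3 -m crank '[[[0.03,0,0,0,0,0,0.8],[0.08,-0.001,0,0,0,-0.02,0.8],[0.13,-0.002,0,0,0,-0.03,0.8],[0.18,-0.002,0,0,0,-0.04,0.8],[0.23,-0.003,0,0,0,-0.05,0.8],[0.27,-0.003,0,0,0,-0.06,0.8],[0.295,-0.004,0,0,0,-0.066,0.8],[0.309,-0.004,0,0,0,-0.066,0.8],[0.309,-0.004,0,0,0,-0.066,0.8],[0.309,-0.004,0,0,0,-0.066,0.8]]]' 40
python3 - <<'E'
from h import *
import pickle
s=snap('wrist','w3.png'); pickle.dump(s,open('w3.pkl','wb'))
st=sensors.get_state(); print(st['ee_pos'],st['contact_force'])
E
```

```text
time: 4.75
ee_pos: [0.5987, -0.0008, 0.1015]
orientation: [0.634, 0.773, -0.0, -0.0]
contact_force: [-0.4, -0.4, -1.3]
grip_width: 0.344
grasp_force: 39.6
[ 0.59873067 -0.00099584  0.10155529] [ 0.7888234  -0.1852683  -0.51173886]
```

View pics/w3.png

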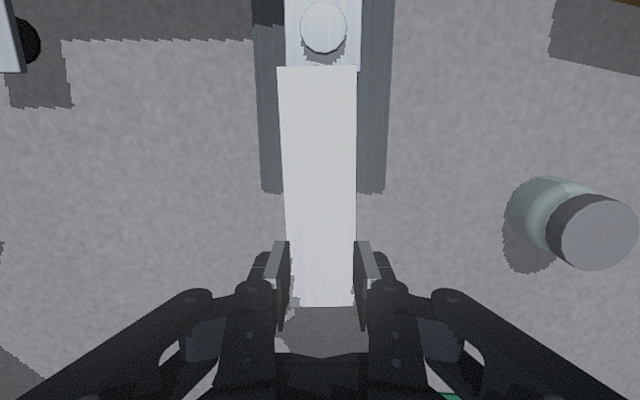

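The wrist view shows the bolt head at (323,27), straight ahead of the held shim. The plate lies under it (outer edge at row 192), and the jar at (590,230) is well clear.

```bash
python3 - <<'E'
from h import *
import pickle
s=pickle.load(open('w3.pkl','rb'))
c=ray(s,323,27,.046); e=[ray(s,300,27,.046),ray(s,346.5,27,.046)]
print(c,np.linalg.norm(e[0]-e[1]))
for z in(.005,.011):
    for p in((262,193),(386,193)): print(z,ray(s,*p,z))
    print('w',np.linalg.norm(ray(s,262,193,z)-ray(s,386,193,z)))
g=s['pixels'].min(2); 
print('left edge',ray(s,251,20,.011),ray(s,262,190,.011))
shimpose(s,edges(s,range(305,345,2),range(80,230,4),0,0))
f=np.radians(11.3);o=np.array([np.sin(f),-np.cos(f),0])
delta(*(c[:2]+.104*o[:2]),.10,101.3)
E
```

```text
[0.57844814 0.10777989 0.046     ] 0.025098783646045217
0.005 [ 0.55447348 -0.00316358  0.005     ]
0.005 [0.64520511 0.01488932 0.005     ]
w 0.09251018912565122
0.011 [ 0.55524305 -0.00133362  0.011     ]
0.011 [0.64369495 0.01626569 0.011     ]
w 0.09018577787348524
left edge [0.53185564 0.10958189 0.011     ] [0.55491321 0.0009014  0.011     ]
centre [0.5919 0.0311 0.1025] xaxis [-0.217  0.975 -0.057] yaxis [ 0.976  0.215 -0.04 ] err [0.90835659]
centre [0.5899 0.0399 0.1025] xaxis [-0.197  0.858 -0.474] yaxis [0.973 0.229 0.011] err [4.64425607]
shift [0.0066 0.0014 0.0016] turn [-0.0001  0.0001 -0.0013] F [ 0.79 -0.19 -0.51] t 4.8
```

```bash
python3 -m crank '[[[0.002,0.0014,0.04,0,0,0,0.8],[0.002,0.0014,0.07,0,0,0,0.8],[0.002,0.0014,0.082,0,0,0,0.8],[0.002,0.0014,0.082,0,0,0,0.8],[0.002,0.0014,0.082,0,0,0,0.8],[0.002,0.0014,0.082,0,0,0,0.8]]]' 40
python3 -m crank '[[[0,0,0.002,0,0,0,0.8],[0,0,0.002,0,0,0,0.8],[0,0,0.002,0,0,0,0.8]]]' 40
python3 -m crank '[[[0,0,0.002,0,0,0,0.8],[0,0,0.002,0,0,0,0.8],[0,0,0.002,0,0,0,0.8]]]' 40
```

```text
time: 5.55
ee_pos: [0.6005, 0.0022, 0.0209]
orientation: [0.634, 0.773, 0.001, 0.001]
contact_force: [0.0, -0.0, -1.4]
grip_width: 0.341
grasp_force: 39.6
time: 5.92
ee_pos: [0.5996, 0.0023, 0.0178]
orientation: [0.634, 0.773, 0.0, 0.0]
contact_force: [-0.2, -0.4, -0.4]
grip_width: 0.34
grasp_force: 39.6
time: 6.3
ee_pos: [0.5995, 0.0022, 0.0156]
orientation: [0.634, 0.773, -0.0, -0.0]
contact_force: [0.0, -0.8, -1.3]
grip_width: 0.341
grasp_force: 39.6
```

```bash
python3 -m crank '[[[0,0,0.001,0,0,0,0.8],[0,0,0.001,0,0,0,0.8],[0,0,0.001,0,0,0,0.8]]]' 40
python3 -m crank '[[[0,0,0.001,0,0,0,0.8],[0,0,0.001,0,0,0,0.8],[0,0,0.001,0,0,0,0.8]]]' 40
python3 -m crank '[[[0,0,0.001,0,0,0,0.8],[0,0,0.001,0,0,0,0.8],[0,0,0.001,0,0,0,0.8]]]' 40
```

```text
time: 6.68
ee_pos: [0.5996, 0.0022, 0.0149]
orientation: [0.634, 0.773, 0.0, 0.0]
contact_force: [-0.8, -0.4, 2.7]
grip_width: 0.345
grasp_force: 40.4
time: 7.05
ee_pos: [0.5997, 0.0021, 0.0146]
orientation: [0.634, 0.773, 0.0, 0.0]
contact_force: [-3.8, -1.1, 10.3]
grip_width: 0.34
grasp_force: 41.8
time: 7.42
ee_pos: [0.5998, 0.002, 0.0143]
orientation: [0.634, 0.773, 0.0, 0.0]
contact_force: [-4.9, -1.8, 16.6]
grip_width: 0.344
grasp_force: 43.0
```

Contact came at a TCP height of about 15 mm, against 4 mm on the bench, so the plate is the 11 mm one and one shim is enough. I'll release so the shim seats flat, regrip it, and slide it in.

```bash
python3 -m crank '[[[0,0,-0.002,0,0,0,0.8],[0,0,-0.002,0,0,0,0.5],[0,0,-0.002,0,0,0,0.5],[0,0,-0.002,0,0,0,0.5],[0,0,-0.0015,0,0,0,0.8],[0,0,-0.0015,0,0,0,0.8],[0,0,-0.0015,0,0,0,0.8],[0,0,-0.0015,0,0,0,0.8]]]' 25
python3 - <<'E'
from h import *
s=snap('wrist')
c=edges(s,range(305,345,2),range(80,230,4),0,0); print(np.round(c,1)); 
P=np.array([ray(s,u,v,.017)*1000 for u,v in c]); print(P.round(1), P.mean(0))
f=np.radians(11.3); d=P.mean(0)[:2]-np.array([578.4,107]); print('out',d@[np.sin(f),-np.cos(f)],'lat',d@[np.cos(f),np.sin(f)])
st=sensors.get_state(); print(st['ee_pos'],st['contact_force'],st['grip_width'])
E
```

```text
time: 8.43
ee_pos: [0.5995, 0.0022, 0.0143]
orientation: [0.634, 0.773, -0.0, -0.0]
contact_force: [-0.6, -0.4, 4.3]
grip_width: 0.356
grasp_force: 24.6
[[294.8  91.2]
 [345.1  90.6]
 [371.  305.7]
 [265.2 309.9]]
[[574.7  74.6  17. ]
 [594.4  78.8  17. ]
 [628.  -15.5  17. ]
 [578.2 -27.9  17. ]] [593.81063453  27.47706153  17.        ]
out 81.00101357045452 lat -0.47031905745397645
[0.59949899 0.00222743 0.01429655] [-1.83155202  0.41083284  3.43439274] 0.3603991524510766
```

```bash
python3 -m crank '[[[0.002,0,-0.0007,0,0,0,0.8],[0.007,0,-0.0007,0,0,0,0.8],[0.012,0,-0.0007,0,0,0,0.8],[0.016,0,-0.0007,0,0,0,0.8],[0.02,0,-0.0007,0,0,0,0.8],[0.02,0,-0.0007,0,0,0,0.8]]]' 25
python3 -c "
from h import *
snap('wrist','w4.png')"
```

```text
time: 9.22
ee_pos: [0.5956, 0.0222, 0.0149]
orientation: [0.634, 0.773, -0.0, -0.0]
contact_force: [-0.4, -1.0, -0.4]
grip_width: 0.355
grasp_force: 24.7
```

View pics/w4.png

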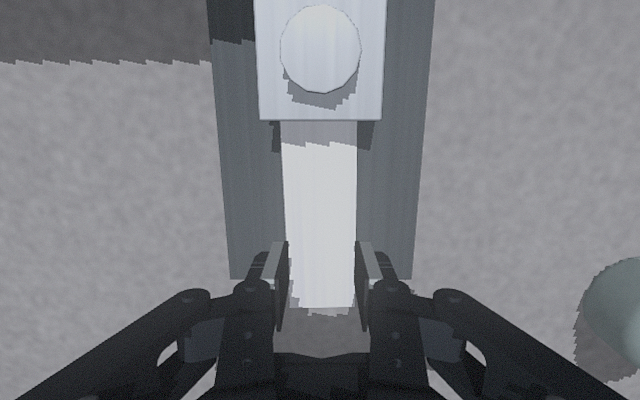

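The shim is centred under the ear. The bolt is at (320,49) and the shim spans columns 283..356, with its leading end under the ear edge at row 120. I'll keep sliding slowly.

```bash
python3 -m crank '[[[0.003,0,0,0,0,0,0.8],[0.006,0,0,0,0,0,0.8],[0.009,0,0,0,0,0,0.8],[0.012,0,0,0,0,0,0.8],[0.012,0,0,0,0,0,0.8]]]' 25
python3 -m crank '[[[0.003,0,0,0,0,0,0.8],[0.006,0,0,0,0,0,0.8],[0.009,0,0,0,0,0,0.8],[0.009,0,0,0,0,0,0.8]]]' 25
python3 -m crank '[[[0.003,0,0,0,0,0,0.8],[0.006,0,0,0,0,0,0.8],[0.009,0,0,0,0,0,0.8],[0.012,0,0,0,0,0,0.8],[0.012,0,0,0,0,0,0.8]]]' 25
```

```text
time: 9.9
ee_pos: [0.5932, 0.0339, 0.0149]
orientation: [0.634, 0.773, 0.0, 0.0]
contact_force: [-0.7, -0.0, -1.4]
grip_width: 0.356
grasp_force: 24.7
time: 10.4
ee_pos: [0.5915, 0.0427, 0.0149]
orientation: [0.634, 0.773, 0.0, -0.0]
contact_force: [-0.4, -0.3, -0.0]
grip_width: 0.36
grasp_force: 24.7
time: 11.02
ee_pos: [0.5891, 0.0545, 0.0149]
orientation: [0.634, 0.773, 0.0, -0.0]
contact_force: [-1.3, 0.3, -0.6]
grip_width: 0.358
grasp_force: 24.7
```

```bash
python3 -m crank '[[[0,0,0,0,0,0,0.5],[0,0,0,0,0,0,0.5],[0,0,0,0,0,0,0.5],[0,0,-0.005,0,0,0,0.5],[0,0,-0.03,0,0,0,0.5],[0,0,-0.06,0,0,0,0.5],[0,0,-0.075,0,0,0,0.8],[-0.04,0,-0.075,0,0,0,1],[-0.04,0,-0.075,0,0,0,1],[-0.04,0,-0.075,0,0,0,1]]]' 25
python3 - <<'E'
from h import *
import pickle
s=snap('wrist','w5.png'); pickle.dump(s,open('w5.pkl','wb'))
f=np.radians(11.3)
delta(.5784+.006*np.sin(f),.107-.006*np.cos(f),.060,101.3)
E
```

```text
time: 12.28
ee_pos: [0.5966, 0.015, 0.0896]
orientation: [0.634, 0.773, -0.0, -0.0]
contact_force: [-0.9, -0.0, -0.5]
grip_width: 0.001
grasp_force: 0.0
shift [0.0874 0.0002 0.0296] turn [-0.0009 -0.0003 -0.0003] F [0.35 0.41 0.47] t 12.325
```

View pics/w5.png

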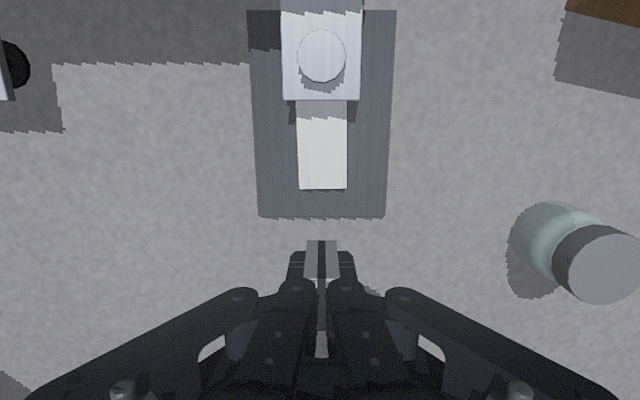

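The shim lies flat under the ear and squarely along the plate, with its outer end at (322,189). The plate's outer edge is at row 217 and the bolt is at (321,55). The foot is about 25 mm from the shim's middle. Now the press test.

```bash
python3 -m crank '[[[0.03,0,0,0,0,0,1],[0.07,0,0,0,0,0,1],[0.0874,0,0.01,0,0,0,1],[0.0874,0,0.025,0,0,0,1],[0.0874,0,0.034,0,0,0,1],[0.0874,0,0.034,0,0,0,1],[0.0874,0,0.034,0,0,0,1]]]'
python3 -m crank '[[[0,0,0.002,0,0,0,1],[0,0,0.003,0,0,0,1],[0,0,0.003,0,0,0,1]]]'
```

```text
time: 13.2
ee_pos: [0.5802, 0.0999, 0.0559]
orientation: [0.635, 0.773, 0.0, 0.0]
contact_force: [0.2, -0.3, 0.2]
grip_width: 0.002
grasp_force: 0.0
time: 13.58
ee_pos: [0.58, 0.1006, 0.053]
orientation: [0.634, 0.773, 0.0, 0.0]
contact_force: [0.8, 0.9, -0.3]
grip_width: -0.004
grasp_force: 0.0
```

```bash
python3 -m crank '[[[0,0,0.001,0,0,0,1],[0,0,0.002,0,0,0,1],[0,0,0.002,0,0,0,1]]]'
python3 -m crank '[[[0,0,0.001,0,0,0,1],[0,0,0.0015,0,0,0,1],[0,0,0.0015,0,0,0,1]]]'
```

```text
time: 13.95
ee_pos: [0.5798, 0.1007, 0.0508]
orientation: [0.634, 0.773, -0.0, -0.0]
contact_force: [-0.7, -0.4, -0.0]
grip_width: -0.003
grasp_force: 0.0
time: 14.32
ee_pos: [0.5799, 0.1007, 0.0494]
orientation: [0.634, 0.773, -0.0, -0.0]
contact_force: [0.2, -0.0, -0.6]
grip_width: -0.005
grasp_force: 0.0
```

```bash
python3 -m crank '[[[0,0,0.001,0,0,0,1],[0,0,0.0015,0,0,0,1],[0,0,0.0015,0,0,0,1]]]'
python3 -m crank '[[[0,0,0.001,0,0,0,1],[0,0,0.001,0,0,0,1],[0,0,0.001,0,0,0,1]]]'
python3 -m crank '[[[0,0,0.001,0,0,0,1],[0,0,0.001,0,0,0,1],[0,0,0.001,0,0,0,1]]]'
```

```text
time: 14.7
ee_pos: [0.5799, 0.1006, 0.0479]
orientation: [0.634, 0.773, -0.0, -0.0]
contact_force: [0.1, 0.2, 0.3]
grip_width: 0.0
grasp_force: 0.0
time: 15.08
ee_pos: [0.5799, 0.1007, 0.0469]
orientation: [0.634, 0.773, -0.0, -0.0]
contact_force: [-0.7, -0.4, 0.0]
grip_width: 0.002
grasp_force: 0.0
time: 15.45
ee_pos: [0.58, 0.1007, 0.0461]
orientation: [0.634, 0.773, 0.0, 0.0]
contact_force: [-0.9, 0.1, 3.1]
grip_width: -0.004
grasp_force: 1.3
```

```bash
python3 -m crank '[[[0,0,0.001,0,0,0,1],[0,0,0.001,0,0,0,1],[0,0,0.001,0,0,0,1]]]'
```

```text
time: 15.82
ee_pos: [0.5802, 0.1007, 0.0455]
orientation: [0.634, 0.773, 0.0, 0.0]
contact_force: [-1.7, -0.6, 6.4]
grip_width: -0.0
grasp_force: 3.5
```

```bash
python3 -m crank '[[[0,0,0.001,0,0,0,1],[0,0,0.001,0,0,0,1],[0,0,0.001,0,0,0,1],[0,0,0.001,0,0,0,1],[0,0,0.001,0,0,0,1]]]'
python3 -m crank '[[[0,0,-0.002,0,0,0,1],[0,0,-0.02,0,0,0,1],[0,0,-0.06,0,0,0,1],[-0.05,0,-0.08,0,0,0,1],[-0.08,0,-0.08,0,0,0,1],[-0.08,0,-0.08,0,0,0,1],[-0.08,0,-0.08,0,0,0,1],[-0.08,0,-0.08,0,0,0,1]]]'
python3 - <<'E'
from h import *
s=snap('wrist','w6.png'); snap('top','top6.png')
cv2.imwrite('pics/w6.png',s['pixels'][:260,150:490,::-1])
E
```

```text
time: 16.45
ee_pos: [0.5802, 0.1007, 0.0454]
orientation: [0.634, 0.773, 0.0, 0.0]
contact_force: [-4.0, -0.6, 14.9]
grip_width: -0.005
grasp_force: 8.1
time: 17.45
ee_pos: [0.5952, 0.0231, 0.1238]
orientation: [0.634, 0.774, -0.0, -0.0]
contact_force: [-0.4, 0.7, 0.3]
grip_width: 0.003
grasp_force: 0.0
```

View pics/w6.png

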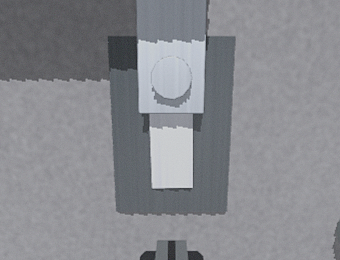

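The shim is still square under the foot, with its outer end at crop (172,188) and the bolt at crop (171,78). The case held at about 15 N with no further give (45.5 to 45.4 mm), and the gripper is now clear.

```bash
python3 -c "
from plant import job
print(job.sign_off())"
```

```text
the job is handed in; nothing more can be done
None
```

I slid one shim flat and square under the short foot (by touch the sole plate is the 11 mm one), the case held steady under a press of about 15 N on the bolt head, and I handed the job in with the gripper clear; the sign-off returned no verdict.

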